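# Set the inspection carriage against its gauge, always coming up from one side, and lock it

### The arm

A 7-joint arm with a two-finger parallel gripper is mounted at the origin on the work surface. World frame = base frame: x ahead of the robot, y to its left, z up, the work surface at z = 0. Lengths are in m, angles in degrees, forces in N, time in s.
With the tool pointing down it reaches from about 0.425 to 0.875 m from the base axis. Payload 4.7 kg.
Tool frame: the origin (TCP) lies at the very end of the fingers, on their centre line; the grasp point (between the pads) lies env.grip_point_offset behind it (env.grip_point_offset is the distance from the TCP to the grasp point, in m); z points along the fingers, y is the direction in which the jaws open and shut (so a half turn about z gives the same grasp; the last joint's range is limited). The gripper opens to 87 mm and grips with 3 to 60 N. Pads are 19 mm wide; open, the fingers measure 117 mm over their backs; the gripper's body (75 mm by 190 mm) begins 51 mm behind the grasp point.
Start: joints at [-65.082, 18.392, -4.016, 83.108, 1.295, 78.541, -3.26], TCP at [0.266, 0.593, 0.223] pointing down, gripper open.
Joint ranges: [-163.93, 163.93], [-17.29, 119.83], [-79.2, 71.16], [3.27, 140.29], [-89.18, 269.18], [5.43, 117.66], [-154.24, 154.24]. Speed limits (degrees/s): [147.25, 147.25, 180, 180, 180, 180, 180].

### API

Orientations are given as [roll, pitch, yaw] about the fixed x, y, z axes, in that order (R = Rz(yaw) Ry(pitch) Rx(roll)).
In Python, from cell import env gives the robot as it stands.
- The arm moves only by the tool send_rows, never from a script. Its argument "plan" is a list of rows, each a list of 7 numbers: the finger opening in mm, from 0 to 87, then the shift along the tool's x, y, z in mm, then the turn, a rotation vector about the tool's x, y, z in rad. A call has 1 to 12 rows; each row shifts and turns the commanded pose from where the row before left it, along the tool's axes as they then stand; what a row does not reach is not made up. A row lasts 1/10 s, in which the tool goes at most 50 mm and 8.59 degrees, less where a joint would pass 70% of its speed; a pose out of reach is approached as far as the arm can. A call is refused whole if a number of a shift passes 50 or a number of a turn 0.15, either way. A call with a gripper value outside its range is refused whole. The fingers move at their own pace and stop on an object; "grip_force" is the grip in N (left out, the last holds). Time passes only in rows, so rows that do not move let the fingers close. It gives the time, the measured TCP pose, the force and the opening at its end, in the units of the state.
- env.get_obs(): the state, without advancing time (a new reading comes with each control period).
- env.read_camera(name): name is "scene" or "top" or "wrist"; returns the picture (480x640x3 uint8, red, green, blue); there is no depth.
- env.get_calibration(name): a dict with "fx", "fy", "cx", "cy" (pixels), "k1" (the pictures are not rectified: a ray, as slopes to the right and down, at radius r is drawn at 1 + k1 r^2 times it, then the intrinsics apply), "extrinsics" (4x4, takes a point from camera to world coordinates). Camera axes: x right, y down, z forward; pixel columns grow to the right and rows downward; lengths in m; the calibration is good to about 2 mm. A picture is of the moment at which its call begins: read the wrist's pose just before it. get_calibration takes no time and is no camera call; for the wrist camera it gives the pose at the moment of the call.
- env.sign_off(): hands the job in, once; it reports no verdict.
Trained networks look in the newest picture that a camera, given by its name, has taken for a name from the list of things; names that differ only in an ending like _2 or _b are one class to them, and where a whole thing is asked for, a point or a joint stands for the part that bears it (a point fixed in the world has none). Each returns a list of dicts, best first, with "confidence" (0 to 1); they miss things now and then, are a little off and sometimes report something else, mostly with a low value. They report only what shows in the picture. A call takes as long as a camera call.
- env.regions_of(camera, query): "region" (480x640 bool, what is visible of it) and "rect" ([left, top, right, bottom] in pixels, round what is visible of it).
The state is a dict: "time_s": time; "qpos": joint angles; "joint_velocities": joint speeds; "effort": joint torques, N m; "tool_pos": TCP position; "tool_rot": TCP orientation; "force": force on the tool from outside, world axes, zero at the start; "wrist_torque": the same for the moment, N m; "grip_width": finger opening in m.
Only numpy, scipy, OpenCV 4.12 (cv2) and the standard library are available. Lean on these libraries where they do the work, as an engineer would, in place of code of your own. Each camera call takes 0.05 s, during which the arm holds its last target. There are 200 camera calls.

### The job

The inspection stage's draw handle is worn and has slack, so its carriage only repeats when it is brought up from the rear: take the orange handle and draw the board carriage right back to its rear stop, then bring it up towards the blue gauge until the needle stands in the green sector. Finish on a push towards the gauge so that the handle's slack stays taken up on that side (if you go past the green, draw back and come up again), and press the gauge gently, only through the carriage. Then throw the red lock lever right over, away from the robot, and leave the other bench things where they are.

Things in the scene. Friction and masses are not known exactly. Their poses are not given: they have to be found in the camera images.
- stage: Dark steel base plate 200 x 440 x 15 mm, fixed to the bench, placed and turned anew each time. Origin: on the bench; the plate spans -120 to +80 mm in its x (robot side is -x), -235 to +205 mm in its y. +y runs along the rails from lock lever to gauge: 'forward'. z up. The parts below ride on it with parallel axes.
- carriage: Aluminium plate 130 (x) x 150 (y) x 12 mm with a green circuit board, sliding 55 mm along stage y. Origin: centre of its underside, 30 mm above the bench, at stage y = -75 mm when fully back. The rear stop is the end of its travel (within 3 mm of it asked). Steady dry friction of about 10 N; it stays where it is left, even against the plunger's spring. It starts 12 to 22 mm ahead of the stop, short of the plunger.
- anvil (a point): Centre of the front (+y) face of the carriage's steel anvil block (30 mm wide, 30 mm tall), which meets the plunger; 57 mm above the bench, at carriage y = +75 mm.
- handle_top (a point): Centre of the top of the orange draw handle, 92 mm above the bench: an upright block 22 (x) x 16 (y) x 42 mm tall on an 8 mm high foot, beside the carriage on its robot side. Pinch it from above across its 16 mm, fingers closing along stage y; 55 mm is free on either side.
- lug (a point): Point on the carriage under the handle's mid position, 42 mm above the bench. The handle has slack against the carriage: it slides with about 2 N from 4 mm behind to 4 mm ahead of this point along stage y, then carries the carriage along (about 10 N); it stays where left. Slack taken up towards the gauge: handle +4 mm ahead (at least +2.5 asked). It starts anywhere in the slack.
- gauge: Blue fixed bracket at the stage's +y end, origin at its foot at stage (0, +180, 15) mm. It holds a dial gauge with a brass-tipped plunger pointing to -y at the anvil. The gauge is clamped anywhere in a 14 mm range along y that no pose here shows: first touch comes with the anvil at stage y = +26 to +40 mm, so it must be felt (or seen on the needle).
- dial (a point): Centre of the face-up dial (62 mm across) with the gauge clamped foremost (it may sit up to 14 mm further to +y). Plunger spring: 0.5 N at touch, then 0.9 N/mm, 14 mm travel; the push at the handle rises by that much over the carriage's friction. Needle: at rest points to stage -x, turns clockwise 0.25 rad per mm. Green: 3.3 to 5.6 mm, that is 3.5 to 5.5 N. Over 10 N harms it.
- lock (a joint): Red-knobbed lock lever's angle (rad): 0 leans to stage -x (open), 1.0 is thrown right over to stage +x (locked, at its stop; over 0.85 counts). Starts at 0 to 0.15. Friction 0.06 N m, about 1 N at the knob; stays where left; push it from its -x side.
- lock_tip (a point): Centre of the lock lever's red ball knob, 26 mm across, at the end of a steel arm 70 mm long and 10 mm thick. Upright it is 107 mm above the bench, at either end of the swing 98 mm, and then 34 mm to stage -x or +x of the pivot.
- lock_pivot (a point): Middle of the lock lever's pivot line (along stage y), at stage (-80, -205) mm, 37 mm above the bench, on a grey block 70 (x) x 50 (y) mm whose top is 40 mm above the bench.
- spool: Blue solder spool, 42 mm across, 41 mm tall, loose on the bench, origin at the centre of its underside; leave it alone.
- tweezers: Steel tweezers, 120 mm long, 8 mm thick, loose on the bench, origin at the centre of its underside; leave it alone.
- driver: Yellow screwdriver, 170 mm long, loose on the bench, origin at the centre of its underside; leave it alone.
- spare_board: Spare green circuit board, 90 x 70 x 5 mm, loose on the bench, origin at the centre of its underside; leave it alone.
- flux_bottle: White bottle, 56 mm across, 150 mm tall, loose on the bench, origin at the centre of its underside; leave it alone.
- jar: Small jar, 60 mm across, 70 mm tall, loose on the bench, origin at the centre of its underside; leave it alone.
- parts_tray: Black parts tray, 110 x 90 x 35 mm, loose on the bench, origin at the centre of its underside; leave it alone.
- brush: Blue brush, 160 mm long, loose on the bench, origin at the centre of its underside; leave it alone.

How it is judged:
By the outcome, as a careful person would: the job done as asked, in the order asked, and still so for the second after the job is handed in, with the robot touching nothing.
It also fails if it takes over 64 s, if anything falls off the work surface, if the arm or the gripper's body presses on something with over 40 N, if the wrist force passes 120 N, or if a joint passes its speed limit or range.

## Working session

There is one attempt and no reset: what is moved stays moved. The work goes in short steps, Python scripts to look and compute and a tool call to move; the robot and the scene stay as the last step left them, time stands still between calls to the robot, and variables do not carry over. Pictures are saved under pics/ and viewed, about 8 in all and at most 12, crops included, and the job is handed in when it is done.

Besides the shell and the picture viewer there is one more tool, called after ">>>" as name([rows], argument=value, ...), one row to a line, values as JSON. send_rows: Moves the arm, as the interface text tells. Its arguments: {"type":"object","properties":{"plan":{"type":"array"},"grip_force":{"type":"number"}},"required":["plan"]}

```bash
ls; mkdir -p pics
cat > h.py <<'E'
from cell import env
import numpy as np, cv2
def snap(cam,name):
    T=env.get_calibration(cam); im=env.read_camera(cam); cv2.imwrite(f'pics/{name}.png',im[:,:,::-1]); return im,T
def ray(c,u,v):
    xd,yd=(u-c['cx'])/c['fx'],(v-c['cy'])/c['fy']; x,y=xd,yd
    for _ in range(20):
        s=1+c['k1']*(x*x+y*y); x,y=xd/s,yd/s
    E=np.array(c['extrinsics']); return E[:3,3],E[:3,:3]@np.array([x,y,1])
def atz(c,u,v,z):
    o,d=ray(c,u,v); return o+d*(z-o[2])/d[2]
def proj(c,p):
    E=np.array(c['extrinsics']); q=E[:3,:3].T@(np.array(p)-E[:3,3]); x,y=q[:2]/q[2]; s=1+c['k1']*(x*x+y*y)
    return np.array([c['fx']*x*s+c['cx'],c['fy']*y*s+c['cy']])
E
python3 - <<'E'
from h import *
o=env.get_obs(); print(o, env.grip_point_offset)
for cam in ['top','scene']:
    im,c=snap(cam,cam+'0'); print(cam,c)
    for n in ['stage','carriage','handle_top','gauge','lock_tip']:
        for r in env.regions_of(cam,n)[:2]:
            m=r['region']; v,u=np.nonzero(m); print(n,round(r['confidence'],2),r['rect'],u.mean().round(1),v.mean().round(1),m.sum())
E
```

```text
pics
{'time_s': 0.0, 'qpos': array([-65.0817495 ,  18.43728288,  -4.01701357,  83.17437492,
         1.29519457,  78.54064486,  -3.26180436]), 'joint_velocities': array([ 0.01605224,  0.08925545, -0.0205379 , -0.02725468, -0.12707841,
       -0.02446079, -0.09550321]), 'effort': array([ 1.72937202e-04, -4.91280484e+01, -4.03872505e-01, -3.12535572e+01,
       -6.39861356e-02,  4.36069805e-02,  1.75919013e-04]), 'tool_pos': array([0.26533101, 0.59277848, 0.22148647]), 'tool_rot': array([-1.79892957e+02,  5.47771869e-03,  1.55891133e+02]), 'force': array([-0.03596155, -0.59707366, -0.58939721]), 'wrist_torque': array([ 0.01411388,  0.00756757, -0.01347378]), 'grip_width': 0.08715196986502545} 0.0187
top {'fx': 454.5638685286428, 'fy': 454.5638685286428, 'cx': 310.329921252342, 'cy': 234.06429401934335, 'k1': -0.1012944937923386, 'extrinsics': array([[ 0.00449353, -0.98609718,  0.16610885,  0.26275569],
       [-0.99991847, -0.00641619, -0.01103992,  0.0345009 ],
       [ 0.01195222, -0.1660457 , -0.98604562,  1.33491404],
       [ 0.        ,  0.        ,  0.        ,  1.        ]])}
s
[... 513 characters left out ...]
, 'k1': -0.10160042337179644, 'extrinsics': array([[ 0.07885426,  0.7012433 , -0.7085477 ,  1.29988285],
       [ 0.9967944 , -0.06510682,  0.04649759, -0.01134316],
       [-0.01352516, -0.70994291, -0.70412934,  0.92174989],
       [ 0.        ,  0.        ,  0.        ,  1.        ]])}
stage 0.62 [169.9, 258.5, 365.9, 362.4] 261.7 309.0 13191
carriage 0.91 [215.3, 261.7, 285.3, 339.8] 246.6 306.6 3659
carriage 0.37 [173.7, 264.8, 186.1, 291.2] 176.9 277.1 164
handle_top 0.49 [232.9, 262.5, 246.0, 282.2] 239.6 273.7 169
gauge 0.66 [285.5, 273.2, 357.1, 313.2] 328.3 292.6 1423
lock_tip 0.67 [171.1, 266.9, 185.3, 293.4] 176.6 276.5 166
lock_tip 0.29 [83.0, 302.5, 111.7, 337.9] 95.4 318.7 848
```

Run:
```python
from h import *
im=cv2.imread('pics/top0.png'); c=im[130:270,240:460]; c=cv2.resize(c,None,fx=3.6,fy=3.6,interpolation=cv2.INTER_CUBIC); cv2.imwrite('pics/top0c.png',c)
```

```text
(no output)
```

View pics/top0c.png

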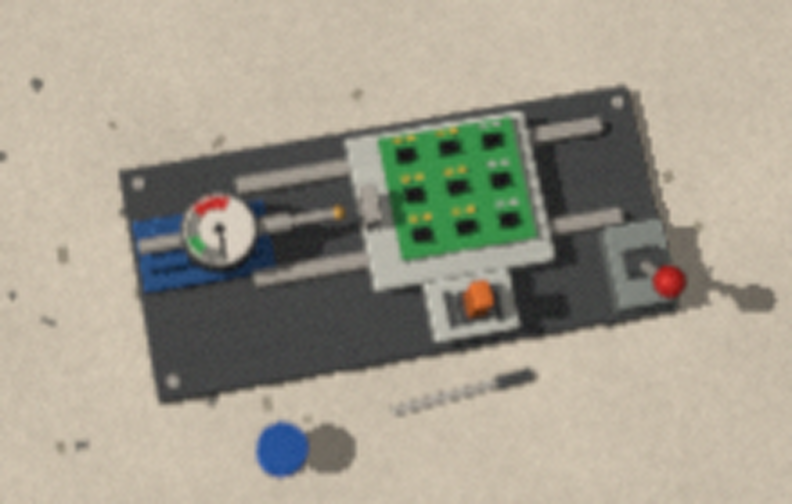

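View pics/scene0.png

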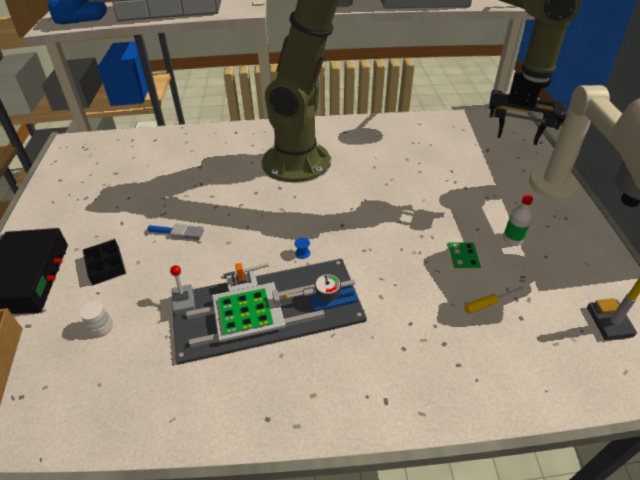

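Top crop: stage corners near crop px (121,170), (630,87), (160,402); handle (480,298), red knob (670,282), dial (219,230) with the needle pointing to −x, carriage forward of stop. Tweezers lie robot-side of the handle. Fit the stage pose.

Run:
```python
from h import *
from scipy.optimize import least_squares
c=env.get_calibration('top')
px=lambda u,v:np.array([240+(u+.5)/3.6-.5,130+(v+.5)/3.6-.5])
obs=[((.08,.205,.015),px(121,170)),((.08,-.235,.015),px(630,87)),((-.12,.205,.015),px(160,403))]
def W(p,q):
    a=p[2]; return np.array([p[0]+np.cos(a)*q[0]-np.sin(a)*q[1],p[1]+np.sin(a)*q[0]+np.cos(a)*q[1],q[2]])
f=lambda p:np.concatenate([proj(c,W(p,q))-u for q,u in obs])
s=least_squares(f,[.5,0,0]); p=s.x; print(p[:2],np.degrees(p[2]),s.fun.round(2))
a=p[2]; inv=lambda w:np.array([[np.cos(a),np.sin(a)],[-np.sin(a),np.cos(a)]])@(w[:2]-p[:2])
print('dial z?',)
for n,u,v,z in [('handle',480,296,.092),('knob',670,282,.100),('dialz.1',219,230,.09),('anvil top',372,203,.072),('plunger tip',336,213,.057)]:
    w=atz(c,*px(u,v),z); print(n,w.round(4),'stage',inv(w).round(4))
for n,y in [('lockpivot',(-.08,-.205,.037)),('spool?',(0,0,0))]: print(n,W(p,y))
```

```text
[ 0.61682412 -0.0833468 ] 10.28409620128226 [-0.14  0.06  0.24 -0.1  -0.09  0.02]
dial z?
handle [ 0.5365 -0.155   0.092 ] stage [-0.0918 -0.0561]
knob [ 0.5473 -0.3034  0.1   ] stage [-0.1077 -0.2041]
dialz.1 [0.5883 0.0489 0.09  ] stage [-0.0045  0.1352]
anvil top [ 0.6162 -0.0729  0.072 ] stage [0.0013 0.0104]
plunger tip [ 0.6118 -0.045   0.057 ] stage [0.0019 0.0386]
lockpivot [ 0.57470782 -0.29933573  0.037     ]
spool? [ 0.61682412 -0.0833468   0.        ]
```

```bash
cat >> h.py <<'E'
from scipy.spatial.transform import Rotation as Ro
def rows(target,yaw,n,w=87):
    "equal world steps + yaw steps from present pose; prints rows in tool axes"
    o=env.get_obs(); p=np.array(o['tool_pos']); y0=o['tool_rot'][2]; d=(np.array(target)-p)/n
    dy=(yaw-y0)/n
    for i in range(n):
        R=Ro.from_euler('xyz',[180,0,y0+dy*i],degrees=True); print([w]+list(R.inv().apply(d*1000).round(1)+0.)+[0,0,round(-np.radians(dy),4)])
E
python3 - <<'E'
from h import *
o=env.get_obs(); R=Ro.from_euler('xyz',o['tool_rot'],degrees=True)
E=np.array(env.get_calibration('wrist')['extrinsics']); print('cam in tool',R.inv().apply(E[:3,3]-o['tool_pos']).round(3),R.inv().apply(E[:3,2]).round(2))
rows([.5365,-.155,.2],10.3,18)
E
```

```text
cam in tool [ 0.07  -0.001 -0.162] [-0.25 -0.    0.97]
[87, np.float64(-30.7), np.float64(-31.8), np.float64(1.3), 0, 0, np.float64(0.1412)]
[87, np.float64(-34.9), np.float64(-27.2), np.float64(1.3), 0, 0, np.float64(0.1412)]
[87, np.float64(-38.4), np.float64(-22.0), np.float64(1.3), 0, 0, np.float64(0.1412)]
[87, np.float64(-41.1), np.float64(-16.4), np.float64(1.3), 0, 0, np.float64(0.1412)]
[87, np.float64(-43.0), np.float64(-10.4), np.float64(1.3), 0, 0, np.float64(0.1412)]
[87, np.float64(-44.0), np.float64(-4.3), np.float64(1.3), 0, 0, np.float64(0.1412)]
[87, np.float64(-44.2), np.float64(2.0), np.float64(1.3), 0, 0, np.float64(0.1412)]
[87, np.float64(-43.5), np.float64(8.2), np.float64(1.3), 0, 0, np.float64(0.1412)]
[87, np.float64(-41.9), np.float64(14.2), np.float64(1.3), 0, 0, np.float64(0.1412)]
[87, np.float64(-39.5), np.float64(19.9), np.float64(1.3), 0, 0, np.float64(0.1412)]
[87, np.float64(-36.3), np.float64(25.3), np.float64(1.3), 0, 0, np.float64(0.1412)]
[87, np.float64(-32.3), np.float64(30.1), np.float64(1.3), 0, 0, np.float64(0.1412)]
[87, np.float64(-27.8), np.float64(34.4), np.float64(1.3), 0, 0, np.float64(0.1412)]
[87, np.float64(-22.7), np.float64(38.0), np.float64(1.3), 0, 0, np.float64(0.1412)]
[87, np.float64(-17.1), np.float64(40.8), np.float64(1.3), 0, 0, np.float64(0.1412)]
[87, np.float64(-11.2), np.float64(42.8), np.float64(1.3), 0, 0, np.float64(0.1412)]
[87, np.float64(-5.1), np.float64(43.9), np.float64(1.3), 0, 0, np.float64(0.1412)]
[87, np.float64(1.2), np.float64(44.2), np.float64(1.3), 0, 0, np.float64(0.1412)]
```

>>> send_rows([
  [87, -30.7, -31.8, 1.3, 0, 0, 0.1412],
  [87, -34.9, -27.2, 1.3, 0, 0, 0.1412],
  [87, -38.4, -22, 1.3, 0, 0, 0.1412],
  [87, -41.1, -16.4, 1.3, 0, 0, 0.1412],
  [87, -43, -10.4, 1.3, 0, 0, 0.1412],
  [87, -44, -4.3, 1.3, 0, 0, 0.1412],
  [87, -44.2, 2, 1.3, 0, 0, 0.1412],
  [87, -43.5, 8.2, 1.3, 0, 0, 0.1412],
  [87, -41.9, 14.2, 1.3, 0, 0, 0.1412],
  [87, -39.5, 19.9, 1.3, 0, 0, 0.1412],
  [87, -36.3, 25.3, 1.3, 0, 0, 0.1412],
  [87, -32.3, 30.1, 1.3, 0, 0, 0.1412],
])

```text
time_s: 1.8
tool_pos: [0.4465, 0.0924, 0.2074]
tool_rot: [180.0, -0.1, 58.5]
force: [1.8, 0.5, -0.0]
grip_width: 0.0872
```

>>> send_rows([
  [87, -27.8, 34.4, 1.3, 0, 0, 0.1412],
  [87, -22.7, 38, 1.3, 0, 0, 0.1412],
  [87, -17.1, 40.8, 1.3, 0, 0, 0.1412],
  [87, -11.2, 42.8, 1.3, 0, 0, 0.1412],
  [87, -5.1, 43.9, 1.3, 0, 0, 0.1412],
  [87, 1.2, 44.2, 1.3, 0, 0, 0.1412],
  [87, 0, 0, 0, 0, 0, 0],
  [87, 0, 0, 0, 0, 0, 0],
])

```text
time_s: 2.6
tool_pos: [0.5361, -0.1563, 0.199]
tool_rot: [180.0, 0.0, 10.2]
force: [-0.3, 0.8, -0.8]
grip_width: 0.087
```

Run:
```python
from h import *
o=env.get_obs(); print(o['time_s'],o['tool_pos'],o['tool_rot'],o['force'],o['qpos'])
im,c=snap('wrist','w1')
for n in ['handle_top','lock_tip','carriage']:
    for r in env.regions_of('wrist',n)[:2]:
        m=r['region']; v,u=np.nonzero(m); print(n,round(r['confidence'],2),r['rect'],u.mean().round(1),v.mean().round(1),atz(c,u.mean(),v.mean(),.09).round(4))
```

```text
2.6 [ 0.53608838 -0.15634568  0.19896295] [1.79995521e+02 3.85296734e-02 1.01764535e+01] [-0.34661738  0.837323   -0.80577798] [-21.80142682   8.97727552  39.25604078  99.51981883  -5.88470162
  73.62047827 -61.04646313]
handle_top 0.71 [309.4, 204.2, 334.6, 244.2] 321.1 225.6 [ 0.5425 -0.1548  0.09  ]
handle_top 0.22 [483.2, 209.2, 535.9, 273.6] 508.0 247.7 [ 0.5506 -0.3002  0.09  ]
lock_tip 0.87 [480.0, 211.9, 533.9, 276.4] 507.8 247.5 [ 0.5507 -0.3     0.09  ]
carriage 0.82 [219.3, 22.7, 414.5, 247.8] 318.6 120.2 [ 0.6177 -0.1396  0.09  ]
```

View pics/w1.png

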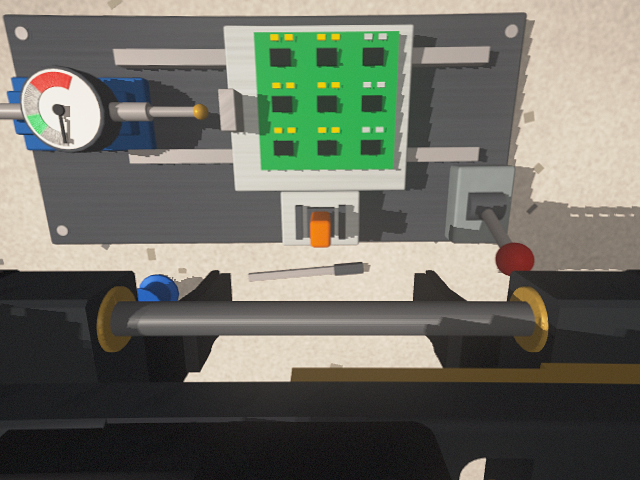

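Wrist view (t=2.6): handle (320,228), knob (514,259), dial (62,108) with needle at rest pointing −x, plunger tip (201,111), anvil face (221,110), plate corners (4,17), (526,12), (53,243). Tool is nearly aligned with the stage. Refine from these.

Run:
```python
from h import *
from scipy.optimize import least_squares
c=env.get_calibration('wrist')
def W(p,q):
    a=p[2]; return np.array([p[0]+np.cos(a)*q[0]-np.sin(a)*q[1],p[1]+np.sin(a)*q[0]+np.cos(a)*q[1],q[2]])
obs=[((.08,.205,.015),(4,17)),((.08,-.235,.015),(526,12.5)),((-.12,.205,.015),(53,244))]
f=lambda p:np.concatenate([proj(c,W(p,q))-u for q,u in obs])
s=least_squares(f,[.617,-.083,.18]); p=s.x; print(p[:2],np.degrees(p[2]),s.fun.round(1))
a=p[2]; inv=lambda w:np.array([[np.cos(a),np.sin(a)],[-np.sin(a),np.cos(a)]])@(w[:2]-p[:2])
im=cv2.imread('pics/w1.png'); print([tuple(im[r,320][::-1]) for r in range(204,250,3)])
for n,u,v,z in [('htop robot edge',320,246.5,.092),('hbase?',320,206,.05),('knob',514,259,.098),('tip',207,111,.057),('anvil',219,110,.07),('dial',62,108,.09),('tweez hi',355,263,.008),('carr front',230,110,.042),('carr back',408,110,.042)]:
    w=atz(c,u,v,z); print(n,w.round(4),inv(w).round(4))
cv2.imwrite('pics/hz.png',cv2.resize(im[195:255,270:370],None,fx=6,fy=6))
```

```text
[ 0.61391938 -0.07754781] 10.932462789795071 [-2.5 -1.1  3.4  0.1 -0.9  3. ]
[(np.uint8(218), np.uint8(215), np.uint8(205)), (np.uint8(78), np.uint8(77), np.uint8(74)), (np.uint8(102), np.uint8(98), np.uint8(96)), (np.uint8(126), np.uint8(74), np.uint8(42)), (np.uint8(127), np.uint8(75), np.uint8(44)), (np.uint8(133), np.uint8(77), np.uint8(39)), (np.uint8(226), np.uint8(116), np.uint8(26)), (np.uint8(237), np.uint8(128), np.uint8(14)), (np.uint8(237), np.uint8(127), np.uint8(22)), (np.uint8(237), np.uint8(126), np.uint8(21)), (np.uint8(236), np.uint8(127), np.uint8(26)), (np.uint8(237), np.uint8(125), np.uint8(17)), (np.uint8(237), np.uint8(126), np.uint8(26)), (np.uint8(236), np.uint8(125), np.uint8(17)), (np.uint8(209), np.uint8(107), np.uint8(37)), (np.uint8(231), np.uint8(220), np.uint8(202))]
htop robot edge [ 0.5269 -0.1538  0.092 ] [-0.0999 -0.0584]
hbase? [ 0.5509 -0.1492  0.05  ] [-0.0755 -0.0584]
knob [ 0.5455 -0.2997  0.098 ] [-0.1093 -0.2051]
tip [ 0.6104 -0.0476  0.057 ] [0.0023 0.0301]
anvil [ 0.6125 -0.0604  0.07  ] [0.0019 0.0171]
dial [0.5927 0.041  0.09  ] [0.0016 0.1204]
tweez hi [ 0.4923 -0.1961  0.008 ] [-0.1419 -0.0933]
carr front [ 0.6151 -0.0616  0.042 ] [0.0042 0.0155]
carr back [ 0.6418 -0.2068  0.042 ] [ 0.0029 -0.1322]
```

>>> send_rows([
  [87, 1, -2.5, 40, 0, 0, 0],
  [87, 0, 0, 40, 0, 0, 0],
  [87, 0, 0, 35, 0, 0, 0],
  [87, 0, 0, 26, 0, 0, 0],
  [87, 0, 0, 0, 0, 0, 0],
  [87, 0, 0, 0, 0, 0, 0],
])

```text
time_s: 3.4
tool_pos: [0.5371, -0.1519, 0.0588]
tool_rot: [-180.0, -0.0, 10.4]
force: [-0.0, -0.1, 0.9]
grip_width: 0.0867
```

>>> send_rows([
  [10, 0, 0, 0, 0, 0, 0],
  [10, 0, 0, 0, 0, 0, 0],
  [10, 0, 0, 0, 0, 0, 0],
  [10, 0, 0, 0, 0, 0, 0],
  [10, 0, 0, 0, 0, 0, 0],
  [10, 0, 0, 0, 0, 0, 0],
  [10, 0, 0, 0, 0, 0, 0],
  [10, 0, 0, 0, 0, 0, 0],
], grip_force=40)

```text
time_s: 4.2
tool_pos: [0.5368, -0.1528, 0.0581]
tool_rot: [-180.0, 0.0, 10.3]
force: [-0.5, 0.8, 0.6]
grip_width: 0.0308
```

Run:
```python
from h import *
o=env.get_obs(); print(o['time_s'],o['tool_pos'],o['tool_rot'],o['force'],o['grip_width'])
im,c=snap('wrist','w2')
```

```text
4.2 [ 0.53680676 -0.15278412  0.05809866] [-1.79997749e+02  5.88505594e-03  1.02657323e+01] [-0.54609906  0.79755323  0.55891277] 0.030768114967870783
```

View pics/w2.png

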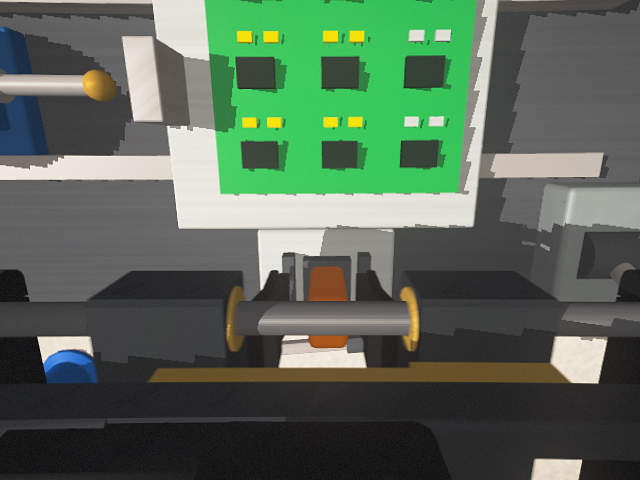

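>>> send_rows([
  [10, 0, 0, 0, 0, 0, 0],
  [10, 0, 0, 0, 0, 0, 0],
  [10, 0, 0, 0, 0, 0, 0],
  [10, 0, 0, 0, 0, 0, 0],
  [10, 0, 0, 0, 0, 0, 0],
])

```text
time_s: 4.75
tool_pos: [0.5368, -0.1531, 0.0581]
tool_rot: [180.0, -0.0, 10.3]
force: [0.7, -1.6, -1.6]
grip_width: 0.0159
```

>>> send_rows([
  [10, 0, 2, 0, 0, 0, 0],
  [10, 0, 2, 0, 0, 0, 0],
  [10, 0, 2, 0, 0, 0, 0],
  [10, 0, 2, 0, 0, 0, 0],
  [10, 0, 2, 0, 0, 0, 0],
  [10, 0, 0, 0, 0, 0, 0],
])

```text
time_s: 5.35
tool_pos: [0.538, -0.1592, 0.0581]
tool_rot: [-179.7, 0.1, 10.3]
force: [-4.4, 7.7, 5.9]
grip_width: 0.0158
```

>>> send_rows([
  [10, 0, 2, 0, 0, 0, 0],
  [10, 0, 2, 0, 0, 0, 0],
  [10, 0, 0, 0, 0, 0, 0],
])

```text
time_s: 5.65
tool_pos: [0.5387, -0.1628, 0.058]
tool_rot: [-179.6, 0.1, 10.4]
force: [-4.4, 9.0, 5.1]
grip_width: 0.0159
```

>>> send_rows([
  [10, 0, 2, 0, 0, 0, 0],
  [10, 0, 2, 0, 0, 0, 0],
  [10, 0, 2, 0, 0, 0, 0],
  [10, 0, 0, 0, 0, 0, 0],
])

```text
time_s: 6.05
tool_pos: [0.5398, -0.1687, 0.0581]
tool_rot: [-179.6, 0.1, 10.4]
force: [-3.2, 8.0, 5.1]
grip_width: 0.0155
```

>>> send_rows([
  [10, 0, 2, 0, 0, 0, 0],
  [10, 0, 2, 0, 0, 0, 0],
  [10, 0, 0, 0, 0, 0, 0],
])

```text
time_s: 6.35
tool_pos: [0.5405, -0.1726, 0.058]
tool_rot: [-179.6, 0.1, 10.4]
force: [-4.1, 7.8, 5.9]
grip_width: 0.0157
```

>>> send_rows([
  [10, 0, 2, 0, 0, 0, 0],
  [10, 0, 2, 0, 0, 0, 0],
  [10, 0, 0, 0, 0, 0, 0],
])

```text
time_s: 6.65
tool_pos: [0.5409, -0.1743, 0.058]
tool_rot: [-179.4, 0.1, 10.4]
force: [-5.7, 13.1, 9.2]
grip_width: 0.0155
```

>>> send_rows([
  [10, 0, 2, 0, 0, 0, 0],
  [10, 0, 2, 0, 0, 0, 0],
  [10, 0, 0, 0, 0, 0, 0],
])

```text
time_s: 6.95
tool_pos: [0.5409, -0.1745, 0.058]
tool_rot: [-179.1, 0.2, 10.5]
force: [-9.3, 19.8, 13.4]
grip_width: 0.0155
```

Rear stop reached: position holds at y=−0.1745 while the force rises to 20 N. Now forward, first through slack and free travel.

>>> send_rows([
  [10, 0, -3, 0, 0, 0, 0],
  [10, 0, -3, 0, 0, 0, 0],
  [10, 0, -3, 0, 0, 0, 0],
  [10, 0, -3, 0, 0, 0, 0],
  [10, 0, -3, 0, 0, 0, 0],
  [10, 0, -3, 0, 0, 0, 0],
  [10, 0, -3, 0, 0, 0, 0],
  [10, 0, -3, 0, 0, 0, 0],
  [10, 0, -3, 0, 0, 0, 0],
  [10, 0, -3, 0, 0, 0, 0],
  [10, 0, -3, 0, 0, 0, 0],
  [10, 0, 0, 0, 0, 0, 0],
])

```text
time_s: 8.15
tool_pos: [0.5373, -0.1555, 0.0582]
tool_rot: [179.7, -0.1, 10.2]
force: [4.5, -8.0, -6.2]
grip_width: 0.0161
```

Run:
```python
from h import *
o=env.get_obs(); print(o['time_s'],o['tool_pos'],o['tool_rot'],o['force'],o['grip_width'])
a,c=snap('wrist','w3'); b,c=snap('top','t3'); s,c=snap('scene','s3')
big=np.zeros((480,640+160,3),np.uint8)
cv2.imwrite('pics/m3.png',np.vstack([np.hstack([cv2.resize(a,(400,300)),cv2.resize(b[140:260,240:400],(400,300))]),np.hstack([cv2.resize(s[240:360,200:360],(400,300)),cv2.resize(a[0:180,0:240],(400,300))])])[:,:,::-1])
```

```text
8.15 [ 0.537301   -0.15545389  0.05820348] [ 1.79665615e+02 -9.38195135e-02  1.01672349e+01] [ 4.46273404 -8.01096916 -6.23168702] 0.016082033456722284
```

View pics/m3.png

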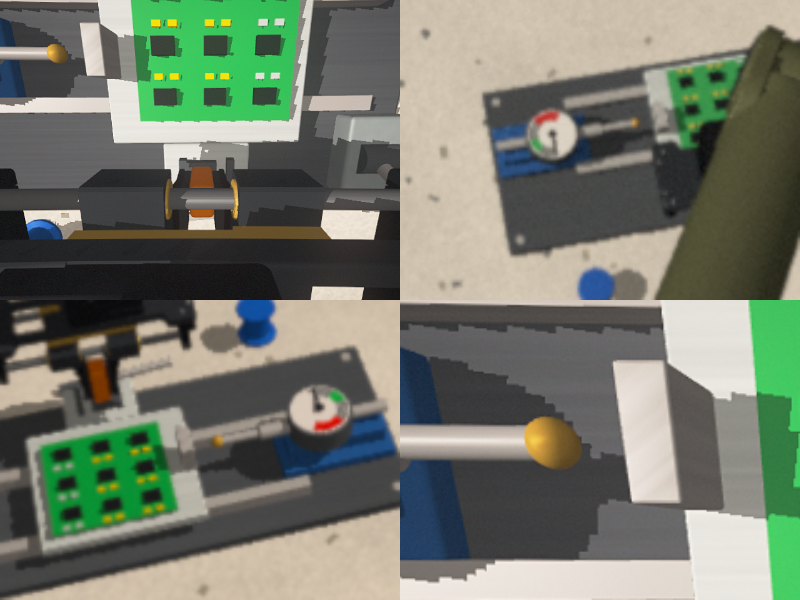

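Needle visible in both top and scene (still at rest, −x). Compute the gap from the wrist view: tip right end ≈(108.6,85) full-res px, anvil front top edge ≈(130,80).

Run:
```python
from h import *
c=env.get_calibration('wrist'); a=np.radians(10.4); d=np.array([-np.sin(a),np.cos(a)])
print((atz(c,108.6,86,.057)[:2]-atz(c,129.5,80,.072)[:2])@d)
```

```text
0.016038544339718394
```

>>> send_rows([
  [10, 0, -3, 0, 0, 0, 0],
  [10, 0, -3, 0, 0, 0, 0],
  [10, 0, -3, 0, 0, 0, 0],
  [10, 0, -3, 0, 0, 0, 0],
  [10, 0, 0, 0, 0, 0, 0],
])

```text
time_s: 8.8
tool_pos: [0.5351, -0.1437, 0.0582]
tool_rot: [179.7, -0.1, 10.2]
force: [3.4, -8.4, -6.6]
grip_width: 0.016
```

>>> send_rows([
  [10, 0, -2, 0, 0, 0, 0],
  [10, 0, -1, 0, 0, 0, 0],
  [10, 0, 0, 0, 0, 0, 0],
])

```text
time_s: 9.1
tool_pos: [0.5346, -0.1412, 0.0582]
tool_rot: [179.6, -0.1, 10.1]
force: [3.4, -9.8, -7.2]
grip_width: 0.0156
```

>>> send_rows([
  [10, 0, -1, 0, 0, 0, 0],
  [10, 0, -1, 0, 0, 0, 0],
  [10, 0, 0, 0, 0, 0, 0],
])

```text
time_s: 9.4
tool_pos: [0.5343, -0.1393, 0.0582]
tool_rot: [179.6, -0.1, 10.1]
force: [4.0, -8.9, -6.7]
grip_width: 0.0157
```

```bash
cat > look.py <<'E'
import sys
from h import *
k=sys.argv[1]; o=env.get_obs(); print(o['time_s'],o['tool_pos'],o['force'])
a,c=snap('wrist','w'+k); b,ct=snap('top','t'+k); s,cs=snap('scene','s'+k)
cv2.imwrite(f'pics/m{k}.png',np.hstack([cv2.resize(b[168:208,275:325],(400,320),interpolation=cv2.INTER_CUBIC),cv2.resize(s[265:305,305:355],(400,320),interpolation=cv2.INTER_CUBIC)])[:,:,::-1])
E
python3 look.py 4
```

```text
9.4 [ 0.53428093 -0.13928341  0.05821428] [ 3.98937084 -8.93075293 -6.74282378]
```

View pics/m4.png

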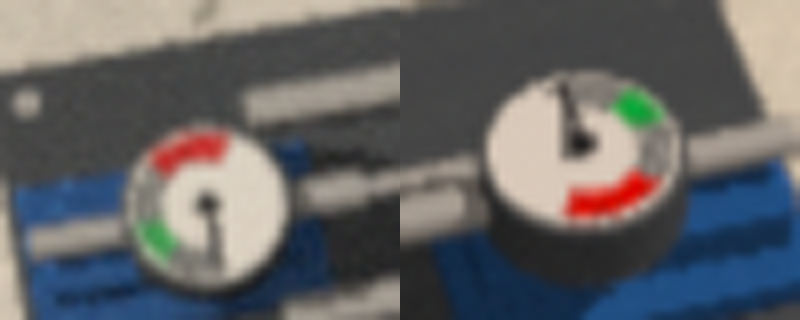

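Needle still about at rest (top: points down = −x; scene: up). I'll make a numeric needle reader.

```bash
cat > needle.py <<'E'
import sys
from h import *
STG=np.radians(10.5)
cs,ct=env.get_calibration('scene'),env.get_calibration('top')
hs,ht=(327.0,282.6),(300.6,193.0)
o1,d1=ray(cs,*hs); o2,d2=ray(ct,*ht)
t=np.linalg.lstsq(np.c_[d1,-d2],o2-o1,rcond=None)[0]; P=(o1+d1*t[0]+o2+d2*t[1])/2
def needle(name,c,h):
    im=cv2.imread(name).min(axis=2).astype(np.float32)  # red/green/black all dark in min; inner radii only
    C=atz(c,*h,P[2]); th=np.radians(np.arange(-40,150,2)); sc=[]
    for a in th:
        # rest = stage -x ; clockwise seen from above
        b=STG+np.pi-a; pts=[proj(c,C+r*np.array([np.cos(b),np.sin(b),0])) for r in np.linspace(.009,.018,10)]
        pts=np.array(pts,np.float32)
        sc.append(cv2.remap(im,pts[:,:1],pts[:,1:],cv2.INTER_LINEAR).mean())
    sc=np.array(sc); w=np.clip(np.median(sc)-8-sc,0,None); k=np.argmin(sc); m=abs(np.arange(len(th))-k)<13
    return (w*th)[m].sum()/w[m].sum(), sc.min()-np.median(sc)
if __name__=='__main__':
    k=sys.argv[1]
    if k not in('0','3','4'):
        o=env.get_obs(); print(o['time_s'],o['tool_pos'].round(4),o['force'].round(1)); snap('top','t'+k); snap('scene','s'+k); snap('wrist','w'+k)
    for n,c,h in(('t',ct,ht),('s',cs,hs)): 
        a,q=needle(f'pics/{n}{k}.png' if k!='0' else ('pics/top0.png' if n=='t' else 'pics/scene0.png'),c,h); print(k,n,'rad',round(a,3),'mm',round(a/.25,2),q.round(0))
E
python3 -c "
from needle import *; print(P,np.linalg.norm(o1+d1*t[0]-o2-d2*t[1]))"
for k in 0 3 4; do python3 needle.py $k; done
```

```text
[0.59358634 0.04959578 0.07585276] 0.0017725766125185637
0 t rad 0.044 mm 0.18 -64.0
0 s rad 0.086 mm 0.34 -69.0
3 t rad 0.042 mm 0.17 -65.0
3 s rad 0.086 mm 0.34 -71.0
4 t rad 0.041 mm 0.17 -65.0
4 s rad 0.089 mm 0.36 -71.0
```

>>> send_rows([
  [10, 0, -1, 0, 0, 0, 0],
  [10, 0, -1, 0, 0, 0, 0],
  [10, 0, -1, 0, 0, 0, 0],
  [10, 0, 0, 0, 0, 0, 0],
])

```text
time_s: 9.95
tool_pos: [0.5338, -0.1369, 0.0582]
tool_rot: [179.6, -0.1, 10.1]
force: [4.2, -9.7, -7.4]
grip_width: 0.0158
```

```bash
python3 needle.py 5
```

```text
9.95 [ 0.5338 -0.1369  0.0582] [ 4.2 -9.7 -7.4]
5 t rad 0.237 mm 0.95 -72.0
5 s rad 0.257 mm 1.03 -95.0
```

>>> send_rows([
  [10, 0, -1, 0, 0, 0, 0],
  [10, 0, -1, 0, 0, 0, 0],
  [10, 0, 0, 0, 0, 0, 0],
])

```text
time_s: 10.4
tool_pos: [0.5336, -0.1355, 0.0582]
tool_rot: [179.5, -0.1, 10.1]
force: [5.4, -11.2, -8.1]
grip_width: 0.0157
```

```bash
python3 needle.py 6
```

```text
10.4 [ 0.5336 -0.1355  0.0582] [  5.4 -11.2  -8.1]
6 t rad 0.556 mm 2.22 -65.0
6 s rad 0.567 mm 2.27 -88.0
```

>>> send_rows([
  [10, 0, -1, 0, 0, 0, 0],
  [10, 0, -1, 0, 0, 0, 0],
  [10, 0, 0, 0, 0, 0, 0],
])

```text
time_s: 10.85
tool_pos: [0.5333, -0.1342, 0.0582]
tool_rot: [179.5, -0.1, 10.1]
force: [6.0, -13.2, -7.8]
grip_width: 0.0156
```

```bash
python3 needle.py 7
```

```text
10.85 [ 0.5333 -0.1342  0.0582] [  6.  -13.2  -7.8]
7 t rad 0.883 mm 3.53 -58.0
7 s rad 0.888 mm 3.55 -79.0
```

>>> send_rows([
  [10, 0, -0.7, 0, 0, 0, 0],
  [10, 0, -0.7, 0, 0, 0, 0],
  [10, 0, 0, 0, 0, 0, 0],
  [10, 0, 0, 0, 0, 0, 0],
])

```text
time_s: 11.4
tool_pos: [0.5332, -0.1332, 0.0582]
tool_rot: [179.5, -0.1, 10.1]
force: [5.8, -13.9, -8.9]
grip_width: 0.0153
```

```bash
python3 needle.py 8
```

```text
11.4 [ 0.5332 -0.1332  0.0582] [  5.8 -13.9  -8.9]
8 t rad 1.079 mm 4.32 -62.0
8 s rad 1.089 mm 4.36 -71.0
```

Needle ≈4.3 mm, mid-green. Now unload the arm's wound-up push before releasing.

>>> send_rows([
  [10, 0, 1, 0, 0, 0, 0],
  [10, 0, 1, 0, 0, 0, 0],
  [10, 0, 1, 0, 0, 0, 0],
  [10, 0, 0, 0, 0, 0, 0],
  [10, 0, 0, 0, 0, 0, 0],
])

```text
time_s: 12.05
tool_pos: [0.5332, -0.1334, 0.0582]
tool_rot: [179.7, -0.1, 10.2]
force: [3.4, -6.8, -6.7]
grip_width: 0.0155
```

```bash
python3 needle.py 9
```

```text
12.05 [ 0.5332 -0.1334  0.0582] [ 3.4 -6.8 -6.7]
9 t rad 1.075 mm 4.3 -65.0
9 s rad 1.088 mm 4.35 -71.0
```

>>> send_rows([
  [10, 0, 1, 0, 0, 0, 0],
  [10, 0, 0.8, 0, 0, 0, 0],
  [10, 0, 0, 0, 0, 0, 0],
  [10, 0, 0, 0, 0, 0, 0],
])

```text
time_s: 12.6
tool_pos: [0.5332, -0.1334, 0.0582]
tool_rot: [179.8, -0.0, 10.2]
force: [2.5, -6.2, -5.2]
grip_width: 0.0155
```

>>> send_rows([
  [10, 0, 0, 0, 0, 0, 0],
  [10, 0, 0, 0, 0, 0, 0],
])

```text
time_s: 12.8
tool_pos: [0.5332, -0.1334, 0.0582]
tool_rot: [179.8, -0.0, 10.2]
force: [2.5, -5.4, -4.3]
grip_width: 0.0154
```

>>> send_rows([
  [10, 0, 0.5, 0, 0, 0, 0],
  [10, 0, 0, 0, 0, 0, 0],
  [10, 0, 0, 0, 0, 0, 0],
])

```text
time_s: 13.1
tool_pos: [0.5332, -0.1334, 0.0582]
tool_rot: [179.9, -0.0, 10.2]
force: [3.0, -5.0, -2.8]
grip_width: 0.0159
```

>>> send_rows([
  [87, 0, 0, 0, 0, 0, 0],
  [87, 0, 0, 0, 0, 0, 0],
  [87, 0, 0, 0, 0, 0, 0],
  [87, 0, 0, 0, 0, 0, 0],
  [87, 0, 0, 0, 0, 0, 0],
  [87, 0, 0, 0, 0, 0, 0],
  [87, 0, 0, 0, 0, 0, 0],
])

```text
time_s: 13.8
tool_pos: [0.5331, -0.1319, 0.0582]
tool_rot: [-180.0, -0.0, 10.3]
force: [0.7, 0.4, -0.4]
grip_width: 0.0639
```

```bash
python3 needle.py 10
```

```text
13.8 [ 0.5331 -0.1319  0.0582] [ 0.7  0.4 -0.4]
10 t rad 1.075 mm 4.3 -64.0
10 s rad 1.089 mm 4.36 -67.0
```

>>> send_rows([
  [87, 0, 0, -10, 0, 0, 0],
  [87, 0, 0, -30, 0, 0, 0],
  [87, 0, 0, -50, 0, 0, 0],
  [87, 0, 0, -50, 0, 0, 0],
  [40, 0, 0, 0, 0, 0, 0],
  [0, 0, 0, 0, 0, 0, 0],
  [0, 0, 0, 0, 0, 0, 0],
])

```text
time_s: 14.65
tool_pos: [0.5324, -0.1318, 0.1974]
tool_rot: [-180.0, 0.1, 10.3]
force: [0.3, -0.3, -0.5]
grip_width: 0.0702
```

```bash
python3 needle.py 11
python3 - <<'E'
from h import *
c=env.get_calibration('wrist')
for n in ['handle_top','lock_tip']:
    for r in env.regions_of('wrist',n)[:1]:
        v,u=np.nonzero(r['region']); print(n,round(r['confidence'],2),r['rect'],u.mean().round(1),v.mean().round(1),atz(c,u.mean(),v.mean(),.098).round(4))
E
```

```text
14.65 [ 0.5324 -0.1318  0.1974] [ 0.3 -0.3 -0.5]
11 t rad 1.073 mm 4.29 -64.0
11 s rad 1.088 mm 4.35 -66.0
handle_top 0.83 [312.9, 206.2, 339.7, 246.7] 325.0 226.9 [ 0.5402 -0.1328  0.098 ]
lock_tip 0.91 [511.5, 209.7, 568.9, 270.9] 541.9 247.2 [ 0.5535 -0.2939  0.098 ]
```

View pics/w11.png

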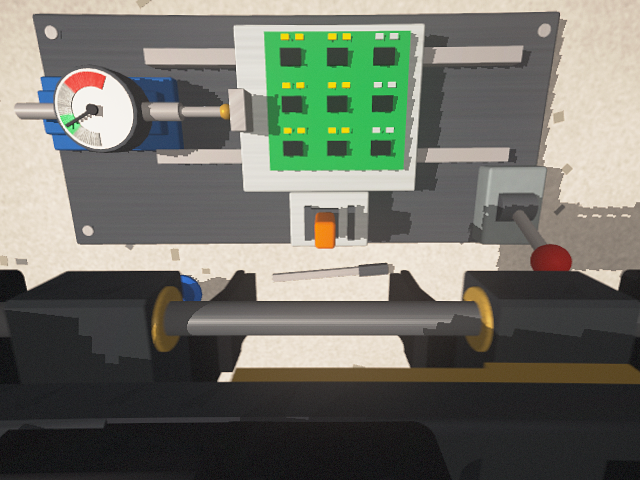

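Needle in green (hub (92,110), tip (70,124)); handle at the front of its slot, knob (551,258) still open. Go to the knob's −x side with closed fingers.

>>> send_rows([
  [0, -10.3, 33.6, 0, 0, 0, 0],
  [0, -10.3, 33.6, 0, 0, 0, 0],
  [0, -10.3, 33.6, 0, 0, 0, 0],
  [0, -10.3, 33.6, 0, 0, 0, 0],
  [0, -10.3, 33.6, 0, 0, 0, 0],
  [0, 0, 0, 0, 0, 0, 0],
  [0, 0, 0, 0, 0, 0, 0],
  [0, 0, 0, 0, 0, 0, 0],
  [0, 0, 0, 0, 0, 0, 0],
])

```text
time_s: 15.8
tool_pos: [0.513, -0.3048, 0.1978]
tool_rot: [-179.9, 0.0, 10.4]
force: [0.3, 0.5, 0.0]
grip_width: 0.0006
```

>>> send_rows([
  [0, 0, 0, 40, 0, 0, 0],
  [0, 0, 0, 40, 0, 0, 0],
  [0, 0, 0, 32, 0, 0, 0],
  [0, 0, 0, 0, 0, 0, 0],
  [0, 0, 0, 0, 0, 0, 0],
])

```text
time_s: 16.3
tool_pos: [0.5128, -0.3058, 0.0866]
tool_rot: [-180.0, 0.0, 10.3]
force: [0.2, 0.2, -0.1]
grip_width: 0.0007
```

```bash
python3 needle.py 12
python3 - <<'E'
from h import *
a=cv2.imread('pics/w12.png'); s=cv2.imread('pics/s12.png')
cv2.imwrite('pics/m12.png',np.hstack([cv2.resize(a,(400,300)),cv2.resize(s[220:340,110:270],(400,300))]))
E
```

```text
16.3 [ 0.5128 -0.3058  0.0866] [ 0.2  0.2 -0.1]
12 t rad 1.079 mm 4.31 -64.0
12 s rad 1.087 mm 4.35 -66.0
```

View pics/m12.png

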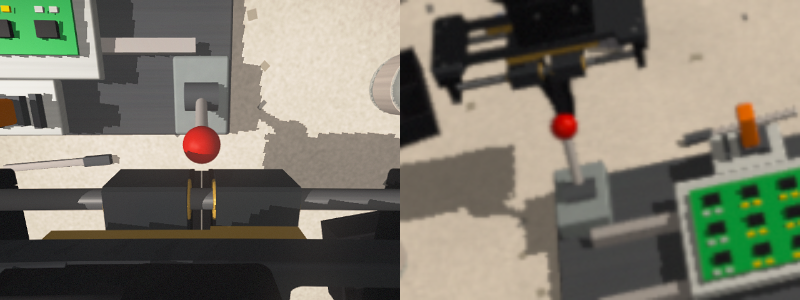

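Fingers are centred behind the knob, knob at (202,145) in the left panel. Push over.

>>> send_rows([
  [0, 7, 0, 0, 0, 0, 0],
  [0, 7, 0, 0, 0, 0, 0],
  [0, 7, 0, 0, 0, 0, 0],
  [0, 7, 0, 0, 0, 0, 0],
  [0, 7, 0, 0, 0, 0, 0],
  [0, 7, 0, 0, 0, 0, 0],
  [0, 7, 0, 0, 0, 0, 0],
  [0, 7, 0, 0, 0, 0, 0],
  [0, 7, 0, 0, 0, 0, 0],
  [0, 5, 0, 0, 0, 0, 0],
  [0, 0, 0, 0, 0, 0, 0],
])

```text
time_s: 17.55
tool_pos: [0.5801, -0.2938, 0.0858]
tool_rot: [-180.0, -0.0, 10.3]
force: [-0.0, 0.5, -0.6]
grip_width: 0.0008
```

>>> send_rows([
  [0, 3, 0, 0, 0, 0, 0],
  [0, 3, 0, 0, 0, 0, 0],
  [0, 0, 0, 0, 0, 0, 0],
])

```text
time_s: 17.85
tool_pos: [0.5854, -0.2932, 0.0861]
tool_rot: [-180.0, -0.0, 10.3]
force: [-1.1, -0.6, -0.6]
grip_width: 0.0005
```

>>> send_rows([
  [0, 3, 0, 0, 0, 0, 0],
  [0, 2, 0, 0, 0, 0, 0],
  [0, 0, 0, 0, 0, 0, 0],
])

```text
time_s: 18.15
tool_pos: [0.5869, -0.2932, 0.0859]
tool_rot: [-179.9, 0.3, 10.2]
force: [-8.4, -0.2, 2.9]
grip_width: 0.0007
```

Stop felt (8 N at the predicted position). Retreat and check.

>>> send_rows([
  [0, -10, 0, 0, 0, 0, 0],
  [0, -40, 0, 0, 0, 0, 0],
  [0, 0, 0, -40, 0, 0, 0],
  [0, 0, 0, -45, 0, 0, 0],
  [0, -10, 0, -40, 0, 0, 0],
  [0, 0, 0, 0, 0, 0, 0],
  [0, 0, 0, 0, 0, 0, 0],
])

```text
time_s: 18.85
tool_pos: [0.5318, -0.3033, 0.2126]
tool_rot: [180.0, -0.2, 10.3]
force: [0.4, 0.7, 0.2]
grip_width: 0.0005
```

```bash
python3 needle.py 13
python3 - <<'E'
from h import *
a=cv2.imread('pics/w13.png'); s=cv2.imread('pics/s13.png')
cv2.imwrite('pics/m13.png',np.hstack([cv2.resize(a,(400,300)),cv2.resize(s[220:370,150:370],(400,300))]))
E
```

```text
18.85 [ 0.5318 -0.3033  0.2126] [0.4 0.7 0.2]
13 t rad 1.076 mm 4.3 -66.0
13 s rad 1.087 mm 4.35 -65.0
```

View pics/m13.png

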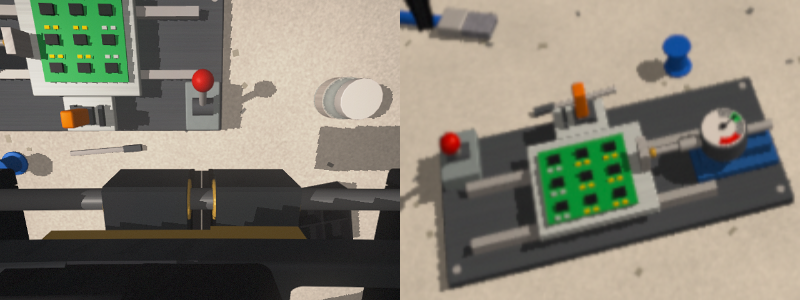

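The lever is over to +x, the needle is in the green, the handle sits at the front of its slot, and nothing is touching.

```bash
python3 -c "
from cell import env
print(env.sign_off())"
```

```text
the job is handed in; nothing more can be done
None
```

The job is done and handed in at about 19 s of the 64 s allowed, with the arm clear of everything.

- **Rear stop:** I gripped the orange handle and drew the carriage back. The position held at y = −0.1745 m while the force rose to about 20 N, which I took as the stop. I did not measure the 3 mm tolerance separately.
- **Gauge:** I pushed forward in one direction only, and the needle did not go past the green. It read about 4.3 mm by both the top and scene cameras, against a green sector of 3.3 to 5.6 mm. With no load both cameras read 0.2 to 0.3 mm high, so the true value is probably about 4.0 to 4.2 mm, still in the green.
- **Slack:** I eased off the arm's push before letting go, so the last load on the handle was towards the gauge. The pictures afterwards show the handle at the front of its slot. I judged that by eye and did not measure the +2.5 mm.
- **Lock lever:** I pushed it over from its −x side. It stopped at about 8 N where I expected the stop, and the last picture shows it over on the +x side.

The needle reading was unchanged after release, after the lever was thrown, and at the last check. I touched none of the loose bench items. No check failed; force readings were noisy by about 1 N.

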